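Hang the laser head on the engraver's carriage

ROBOT

A 6-joint arm with a two-finger parallel gripper is mounted at the origin on the work surface. World frame = base frame: x ahead of the robot, y to its left, z up, the work surface at z = 0. Lengths are in mm, angles in degrees, forces in N, time in s.
With the tool pointing down it reaches from about 200 to 875 mm from the base axis. Payload 3.4 kg.
Tool frame: the origin (TCP) lies midway between the tips of the shut fingers; the grasp point (between the pads) lies 19 mm behind it; z points along the fingers, x is the direction in which the jaws open and shut, and the axes are right-handed (so a half turn about z gives the same grasp; the last joint's range is limited). The gripper opens to 94 mm and grips with 3 to 60 N. Pads are 16 mm wide; open, the fingers measure 119 mm over their backs; the gripper's body (75 mm by 177 mm) begins 78 mm behind the grasp point.
Start: joints at [61.765, 15.808, 86.224, -0, 77.962, -6.933], TCP at [208.913, 535.743, 205.493] pointing down, gripper open.
Joint ranges: [-165.64, 165.64], [-43.16, 119.46], [12.63, 154.43], [-67.54, 247.53], [6.08, 155.33], [-154.97, 154.97]. Speed limits (degrees/s): [147.25, 147.25, 180, 180, 180, 180].

INTERFACE

Orientations are given as [roll, pitch, yaw] about the fixed x, y, z axes, in that order (R = Rz(yaw) Ry(pitch) Rx(roll)).
In Python, from cell import robot gives the robot as it stands.
- The arm moves only by the tool send_rows, never from a script. Its argument "steps" is one flat list of numbers, 4 for each row, row after row: the shift along the tool's x, y, z in units of 25 mm (1.0 is 25 mm), then the turn about the tool's z in units of 6 degrees (1.0 is 6 degrees). A call has exactly 8 rows; each row is the pose to reach, as a shift and turn from the pose commanded when the call began, along the tool's axes at that moment; what a row does not reach only later rows make up. A row lasts 1/12 s, in which the tool goes at most 41.7 mm and 7.16 degrees, less where a joint would pass 70% of its speed; a pose out of reach is approached as far as the arm can. A call with a gripper value outside its range is refused whole. "grip" is the opening, from 0 (shut) to 1 (fully open), set as the call begins (left out, the last holds). The fingers move at their own pace and stop on an object; "grip_force" is the grip in N (left out, the last holds). Time passes only in rows, so rows that repeat a pose let the fingers close, or fill a call up. It gives the time, the measured TCP pose, the force and the opening at its end, in the units of the state.
- robot.sense(): the state, without advancing time (a new reading comes with each control period).
- robot.snapshot(name): name is "scene" or "top" or "wrist"; returns a dict with "pixels" (420x560x3 uint8, blue, green, red), "range_z" (420x560 float32, mm along the optical axis (not along the pixel's ray), 0 where there is no reading), "camera_matrix" (3x3 intrinsics, pixels), "R" (3x3) and "t" (3): a world point X has camera coordinates R X + t. Camera axes: x right, y down, z forward; pixel columns grow to the right and rows downward; lengths in mm; the calibration is good to about 2 mm. A picture is of the moment at which its call begins.
- robot.sign_off(): hands the job in, once; it reports no verdict.
The state is a dict: "t": time; "joints": joint angles; "joint_velocities": joint speeds; "tau": joint torques, N m; "position": TCP position; "ee_rot": TCP orientation; "ft_force": force on the tool from outside, world axes, zero at the start; "wrist_torque": the same for the moment, N m; "grip_width": opening from 0.0 (shut) to 1.0 (fully open).
Only numpy, scipy, OpenCV 4.12 (cv2) and the standard library are available. Lean on these libraries where they do the work, as an engineer would, in place of code of your own. Each camera call takes 0.05 s, during which the arm holds its last target. There are 200 camera calls.

TASK

Fit the laser head to the desktop laser engraver: slip the round hole of its keyhole plate over the headed stud on the carriage until the plate is against the carriage, then slide it down until the stud stops it at the closed end of the slot, and let go only then, so that it hangs locked behind the stud's head. The stud's exact height is not known, so feel for it gently without forcing, do not let the laser head fall (not even the last few millimetres), and leave everything else as it stands.

Things in the scene. Friction and masses are not known exactly. Their poses are not given: they have to be found in the camera images.
- laser_head: Laser head, about 0.32 kg, 180 mm tall, standing loose and upright on the table. Origin: middle of the lower edge of the back of its aluminium plate; z up, x forward (side with the black finned body and blue fan), y along the plate. In mm: plate x 0 to 4, y -28 to 28, z 0 to 134; black body x 4 to 48, y -23 to 23, z 0 to 62; blue grip block x 0 to 22, y -15 to 15, z 134 to 180.
- hole (a point): Centre of the keyhole's round hole (23 mm across), on the back of the plate, 82 mm above its lower edge; axes as the laser head. Above, the keyhole tapers from 22 mm wide (4 mm above this point) to a slot 10 mm wide (from 20 mm above it).
- slot_end (a point): Where the stud's centre lies at the closed upper end of the keyhole slot: 32 mm above the hole's centre, on the back of the plate. So the laser head goes down 32 mm from hole over stud to fully home.
- grip (a point): Point to grip: middle of the blue block, 11 mm in front of the plate's back and 164 mm above its lower edge; the 30 mm width is along the laser head's y.
- carriage: Fixed grey plate, 72 mm wide, on the engraver's cross beam; it carries the headed stud. Origin: middle of the vertical adjusting slot, on the plate's front face, 160 mm above the table; x out of the face (the way the stud points, away from the robot), z up. The face reaches from 95 mm below to 20 mm above the origin. Mounted, the laser head's axes are those of the carriage.
- stud_base (a point): Same point as the carriage's origin: where the stud would stand if clamped mid-slot. The real stud stands at y = 0 but anywhere from 10 mm below to 10 mm above, not measured. Shank 7 mm across, 7 mm long; then a brass head 16 mm across, 4 mm thick. Rigid. A plate blocked by the head stops 11 mm from the face; with the head through its hole it reaches the face.
- engraver: The engraver, fixed: black frame 420 by 400 mm, 46 mm high, with two side rails, a flat bed 12 mm high between them and a cross beam along its y (top 160 mm high, x -60 to -20 mm) on end brackets 166 mm high. Origin on the table below the plane of the carriage's face, mid-width; axes parallel to the carriage's.
- can: Red drinks can, 66 mm across, 112 mm tall, origin under its middle; leave alone.
- panel: Plywood piece with a toothed edge, 112 by 140 by 3 mm, lying on the engraver's bed, origin under its middle; leave alone.
- gauge: Brass focus gauge, upright cylinder 20 mm across, 20 mm tall, on the engraver's bed, origin under its middle; leave alone.
- driver: Screwdriver lying on the table, origin under its middle; leave alone.
- brush: Dust brush lying on the table, origin under its middle; leave alone.
Mind the look-alikes: they are no part of the job. What is shaped like the laser_head but green is not meant.

How it is judged (in metres and radians):
On the way, in this order (a step that is already met when the one before it is completed fails the run):
1. the hole is slipped over the stud's head, the plate within 6 mm of the carriage's face, held in the fingers (x of hole in the frame of carriage between -0.004 and 0.006 m and y of hole in the frame of carriage between -0.006 and 0.006 m and z of hole in the frame of carriage between -0.0165 and 0.0165 m and contact force between the fingers and laser_head above 0.5 N), for 0.1 s.
2. it is slid down at least 19.5 mm below the carriage's origin (hole centre), the plate behind the stud's head, and set down on the stud (over 1 N) while still gripped (over 5 N) (x of hole in the frame of carriage between -0.004 and 0.006 m and y of hole in the frame of carriage between -0.006 and 0.006 m and z of hole in the frame of carriage between -0.045 and -0.0195 m and contact force between the fingers and laser_head above 5 N and contact force between laser_head and carriage above 1 N), for 0.1 s.
At the end, for the whole second after the job is handed in: The laser head hangs on the stud, let go and at rest (under 20 mm/s), carried by the carriage (over 0.5 N of contact): its hole centre lies 19.5 to 45 mm below the carriage's origin, within 6 mm sideways and within 6 mm of the face, upright and square to the carriage within 0.12 rad (x of hole in the frame of carriage between -0.004 and 0.006 m and y of hole in the frame of carriage between -0.006 and 0.006 m and z of hole in the frame of carriage between -0.045 and -0.0195 m and angle between laser_head's own z axis and vertical below 0.12 rad and angle between the x axis of laser_head and the x axis of carriage, either way round below 0.12 rad and contact force between the fingers and laser_head below 0.05 N and contact force between laser_head and carriage above 0.5 N and linear speed of laser_head below 0.02 m/s); the robot touches nothing.
It fails at once if the laser head and the carriage with its stud are pressed together with more than 30 N (contact force between laser_head and carriage above 30 N).
It fails at once if the laser head falls: faster than 0.2 m/s while no finger touches it (contact force between the fingers and laser_head below 0.02 N and linear speed of laser_head above 0.2 m/s).
It fails at once if another thing (can, plywood piece, gauge, screwdriver or brush) is moved more than 30 mm (distance of any of can, panel, gauge, driver, brush from where it was at the start of the episode above 0.03 m).
It also fails if it takes over 72 s, if anything falls off the work surface, if the arm or the gripper's body presses on something with over 40 N, if the wrist force passes 120 N, or if a joint passes its speed limit or range.

## Working session

There is one attempt and no reset: what is moved stays moved. The work goes in short steps, Python scripts to look and compute and a tool call to move; the robot and the scene stay as the last step left them, time stands still between calls to the robot, and variables do not carry over. Pictures are saved under pics/ and viewed, on a budget of 10 in all, crops included, one or two more only if the job needs it, and the job is handed in when it is done.

Besides the shell and the picture viewer there is one more tool, called after "Request:" as name(argument=value, ...) on one line, values as JSON. send_rows: Moves the arm, as the interface text tells. Its arguments: {"type":"object","properties":{"steps":{"type":"array","items":{"type":"number"}},"grip":{"type":"number"},"grip_force":{"type":"number"}},"required":["steps"]}

```bash
mkdir -p pics; cat > h.py <<'E'
import numpy as np, cv2, pickle
from cell import robot
def snap(n,f):
    s=robot.snapshot(n); pickle.dump(s,open(f'pics/{f}.pkl','wb')); cv2.imwrite(f'pics/{f}.png',s['pixels']); return s
def load(f): return pickle.load(open(f'pics/{f}.pkl','rb'))
def px(s,u,v,z=None):
    K,R,t=s['camera_matrix'],np.array(s['R']),np.array(s['t'])
    z=s['range_z'][int(v),int(u)] if z is None else z
    c=np.linalg.inv(K)@np.array([u,v,1.])*z
    return R.T@(c-t)
def cloud(s):
    K,R,t=np.array(s['camera_matrix']),np.array(s['R']),np.array(s['t'])
    v,u=np.mgrid[:420,:560]; z=s['range_z']
    c=np.stack([(u-K[0,2])/K[0,0]*z,(v-K[1,2])/K[1,1]*z,z],-1)
    P=(c-t)@R; P[z<=0]=np.nan; return P
E
python3 - <<'E'
from h import *
a=snap('scene','s0');b=snap('top','t0')
print(robot.sense())
for s in (a,b): print(-np.array(s['R']).T@s['t'], np.array(s['R'])[2])
E
```

```text
{'t': 0.1, 'joints': array([ 6.17645961e+01,  1.58415832e+01,  8.62840166e+01,  9.24777458e-04,
        7.79642511e+01, -6.93522691e+00]), 'joint_velocities': array([ 0.04938418, -0.15245217, -0.21970876, -0.04826082, -0.06825397,
        0.04762341]), 'tau': array([ 8.84887122e-04, -4.05454051e+01, -2.37779224e+01,  7.03461072e-02,
        2.99059530e-02, -5.34854712e-05]), 'position': array([208.6586756 , 535.27659111, 204.74277516]), 'ee_rot': array([-1.79988253e+02,  8.90842251e-02,  6.86996386e+01]), 'ft_force': array([-0.07923731, -0.96488247, -0.98133591]), 'wrist_torque': array([-0.00056064,  0.01133183, -0.02843259]), 'grip_width': 0.9990201269811823}
[1181.31154065 -103.51103537  797.74749462] [-0.67334089  0.06475165 -0.73649118]
[418.03432441 -43.79966181 978.77414185] [ 0.14088831 -0.01741541 -0.98987231]
```

View pics/s0.png

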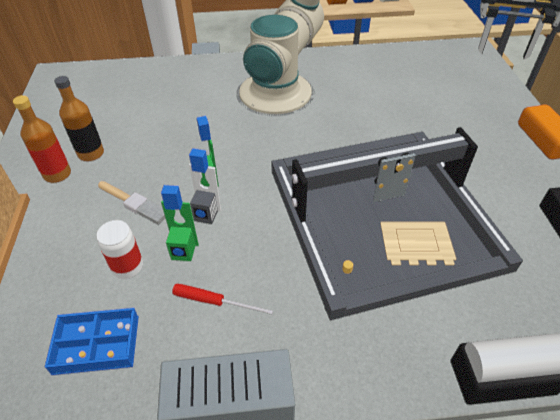

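View pics/t0.png

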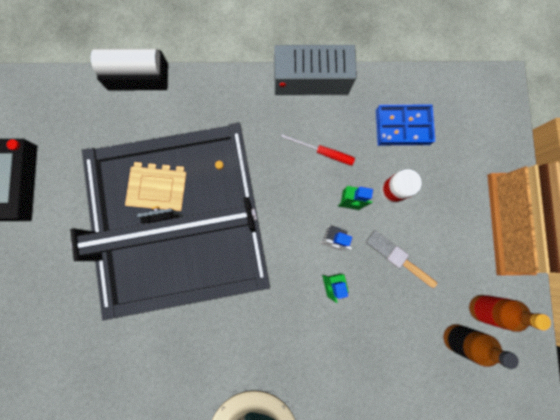

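The engraver's carriage is at scene (395,175). Candidates for the laser head, by scene pixel:
- silver plate with dark body at (203,190), top (338,238): this one matches the description.
- green look-alike at (180,225), top (355,196).
- green look-alike at (207,150), top (336,287).

I choose (203,190) and will check it in a crop together with the carriage.

```bash
python3 - <<'E'
from h import *
a=load('s0');b=load('t0')
A=cv2.resize(a['pixels'][135:235,150:250],(400,400),interpolation=cv2.INTER_CUBIC)
B=cv2.resize(a['pixels'][140:210,360:430],(400,400),interpolation=cv2.INTER_CUBIC)
cv2.imwrite('pics/c1.png',np.hstack([A,B]))
for n,s in(('s',a),('t',b)):
    P=cloud(s);img=s['pixels'].astype(int)
    blue=(img[...,0]>150)&(img[...,2]<90)&(img[...,1]<140)
    m=blue&(P[...,2]>130)&(P[...,2]<200)
    nl,l,st,ce=cv2.connectedComponentsWithStats(m.astype(np.uint8))
    for i in range(1,nl):
        if st[i,4]>20:
            Q=P[l==i]; print(n,ce[i],st[i,4],Q.mean(0),Q[:,2].max())
            T=Q[Q[:,2]>174]
            if len(T)>10: print('  top',cv2.minAreaRect(T[:,:2].astype(np.float32)),len(T))
# silver plate of head
P=cloud(a)
def plane(u0,u1,v0,v1,sel):
    Q=P[v0:v1,u0:u1].reshape(-1,3);Q=Q[np.isfinite(Q[:,0])];Q=Q[sel(Q)]
    c=np.median(Q,0)
    for _ in range(6):
        w=np.linalg.svd(Q-Q.mean(0))[2][2]; d=(Q-Q.mean(0))@w; Q=Q[abs(d)<max(1.5,1.5*np.std(d))]
    return Q,Q.mean(0),w*np.sign(w[0])
Q,c,w=plane(365,425,140,215,lambda Q:(Q[:,2]>68)&(Q[:,2]<178)&(Q[:,0]<c0+30 if False else Q[:,2]>0))
print('carr',len(Q),c,w,np.degrees(np.arctan2(w[1],w[0])),Q.min(0),Q.max(0))
for v in range(148,206,3): print(v,[tuple(P[v,u].round().astype(int)) if np.isfinite(P[v,u,0]) else None for u in range(372,424,6)])
E
```

```text
s [202.1686747  120.73493976] 83 [ 354.50084432 -189.52118258  178.30954687] 180.82577665488515
  top ((353.390380859375, -189.93663024902344), (28.156421661376953, 19.97310447692871), 12.271538734436035) 83
s [200.10119048 156.18452381] 168 [ 460.14490191 -193.76445978  170.35678782] 181.4462876618255
  top ((458.038818359375, -198.89389038085938), (30.646331787109375, 21.51040267944336), 69.92389678955078) 109
s [172.67357513 192.62694301] 193 [ 557.7071443  -243.39770303  171.00763104] 181.705394570141
  top ((555.9144897460938, -247.78677368164062), (28.976465225219727, 20.330617904663086), 80.09193420410156) 131
t [364.35761589 192.28476821] 151 [ 555.02188061 -245.46525249  178.7354557 ] 182.49743241800596
  top ((554.8396606445312, -246.53382873535156), (30.44219207763672, 21.630949020385742), 79.54203796386719) 145
t [342.96202532 239.0443038 ] 158 [ 457.0086071  -196.18922415  178.56080954] 182.4492946386882
  top ((456.64385986328125, -197.21482849121094), (29.887096405029297, 21.773170471191406), 69.74435424804688) 150
t [340.21428571 290.10714286] 168 [ 353.20453721 -186.
[... 8076 characters left out ...]
4(11)), (np.int64(483), np.int64(217), np.int64(11)), (np.int64(484), np.int64(231), np.int64(11)), (np.int64(487), np.int64(244), np.int64(12)), (np.int64(488), np.int64(258), np.int64(11)), (np.int64(489), np.int64(271), np.int64(11)), (np.int64(491), np.int64(285), np.int64(11))]
205 [(np.int64(488), np.int64(174), np.int64(11)), (np.int64(489), np.int64(188), np.int64(11)), (np.int64(491), np.int64(201), np.int64(11)), (np.int64(491), np.int64(215), np.int64(9)), (np.int64(490), np.int64(230), np.int64(6)), (np.int64(495), np.int64(242), np.int64(11)), (np.int64(496), np.int64(256), np.int64(10)), (np.int64(500), np.int64(268), np.int64(13)), (np.int64(500), np.int64(282), np.int64(12))]
```

View pics/c1.png

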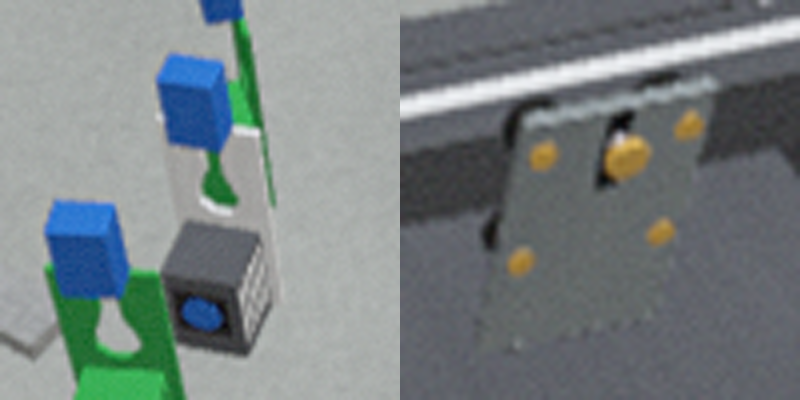

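The crop confirms the silver plate, black body and blue fan at scene (203,190). On the carriage the large brass stud head is at about scene (400,167.5), inside the slot near (398,165). The four smaller brass dots are screws. Next I measure the carriage and work out the first reach.

```bash
cat >> h.py <<'E'
def go(x,y,z,yaw,ref=None):
    s=robot.sense(); p=s['position'] if ref is None else np.array(ref[:3]); a=s['ee_rot'][2] if ref is None else ref[3]
    r=np.radians(a); d=np.array([x,y,z])-p
    u=np.array([d@[np.cos(r),np.sin(r),0],d@[np.sin(r),-np.cos(r),0],-d[2]])/25
    print('t',round(s['t'],2),'units',u.round(3),'turn',round(-(yaw-a)/6,3))
E
python3 - <<'E'
from h import *
from scipy.optimize import least_squares
a=load('s0');P=cloud(a)
Q=P[150:202,372:425].reshape(-1,3);Q=Q[np.isfinite(Q[:,0])]
# face: vertical plane cos(t)x+sin(t)y=d
Q=Q[(Q[:,2]>70)&(Q[:,2]<176)]
f=lambda p,Q:np.cos(p[0])*Q[:,0]+np.sin(p[0])*Q[:,1]-p[1]
th=np.radians(11);p=[th,np.cos(th)*521+np.sin(th)*190]
for tol in(10,6,4,4):
    S=Q[abs(f(p,Q))<tol];p=least_squares(f,p,args=(S,),loss='soft_l1').x
    print(len(S),np.degrees(p[0]),p[1],np.std(f(p,S)))
n=np.array([np.cos(p[0]),np.sin(p[0]),0]);ty=np.array([-n[1],n[0],0])
S=Q[(abs(f(p,Q))<4)]; 
for z0 in range(75,176,12):
    k=S[abs(S[:,2]-z0)<6]@ty; print(z0,len(k),k.min().round(1),k.max().round(1))
# stud head: ray ∩ plane offset 11
K,R,t=np.array(a['camera_matrix']),np.array(a['R']),np.array(a['t'])
C=-R.T@t
for u,v in((399.9,167.5),):
    d=R.T@np.linalg.inv(K)@[u,v,1]; s=(p[1]+11-n@C)/(n@d); X=C+s*d; print('stud',X,n@X,ty@X)
H=P[160:175,393:407].reshape(-1,3);h=f(p,H);print('head pts',H[(h>7)&(h<16)].mean(0),h[(h>7)&(h<16)].mean(),((h>7)&(h<16)).sum())
# engraver yaw cross-check: beam top in top view
b=load('t0');B=cloud(b);m=(abs(B[...,2]-159)<5)&(B[...,1]>0)&(B[...,1]<420);m[:, :85]=0
print('beam',cv2.minAreaRect(B[m][:,:2].astype(np.float32)),m.sum(), np.degrees(np.arctan2(*cv2.fitLine(B[m][:,:2].astype(np.float32),cv2.DIST_HUBER,0,.01,.01)[:2][::-1].ravel())))
go(457.3,-198,262,69.7)
E
```

```text
1145 9.617121519544833 545.6432084535455 1.651231198449833
1128 9.671000071464842 545.7401205342973 1.3013378385760432
1115 9.75796801063988 545.9170383596472 1.1976248110942813
1115 9.757968051922832 545.9170384344854 1.1976248117907533
75 105 68.2 140.0
87 116 68.3 140.3
99 126 68.1 140.1
111 130 68.5 140.7
123 122 68.9 139.8
135 134 68.6 140.3
147 122 67.7 140.5
159 119 68.1 140.2
171 141 68.3 140.6
stud [531.02684024 198.0854969  164.66928028] 556.9170384344857 105.21778102117528
head pts [530.90468022 196.75830482 163.78115068] 10.654666103121734 42
beam ((495.2066345214844, 173.30450439453125), (72.59782409667969, 354.2347717285156), 7.856949329376221) 3147 -80.094124
t 0.1 units [-23.715  19.921  -2.29 ] turn -0.167
```

Request:
send_rows(steps=[-1, 0.84, -0.6, 0, -2, 1.68, -1.2, 0, -3, 2.52, -1.8, 0, -4.2, 3.53, -2.3, -0.05, -5.4, 4.54, -2.3, -0.1, -6.6, 5.54, -2.3, -0.1, -7.8, 6.55, -2.3, -0.1, -8.8, 7.39, -2.3, -0.17], grip=1)

```text
t: 0.77
position: [301.0, 261.2, 262.8]
ee_rot: [180.0, 0.0, 69.7]
ft_force: [0.4, -0.1, 0.4]
grip_width: 1.003
```

Request:
send_rows(steps=[-1.2, 1, 0, 0, -2.4, 2, 0, 0, -3.6, 3, 0, 0, -4.8, 4, 0, 0, -6, 5, 0, 0, -7.2, 6, 0, 0, -8.4, 7, 0, 0, -9.4, 7.9, 0, 0])

```text
t: 1.43
position: [404.9, -27.7, 262.8]
ee_rot: [180.0, 0.0, 69.6]
ft_force: [-0.2, 2.0, 0.3]
grip_width: 0.999
```

```bash
python3 -c "
from h import *
s=robot.sense();print(s['position'],s['ee_rot'],s['ft_force'])
go(457.3,-198,262,69.7)"
```

```text
[404.86663216 -27.70568951 262.80215948] [1.79995191e+02 1.67737498e-02 6.96416898e+01] [-0.22811935  1.97659573  0.32428667]
t 1.43 units [-5.657  4.336  0.032] turn -0.01
```

Request:
send_rows(steps=[-1, 0.77, 0, 0, -2, 1.53, 0, 0, -3, 2.3, 0, 0, -4, 3.07, 0, 0, -5, 3.83, 0, 0, -5.5, 4.22, 0, 0, -5.65, 4.33, 0, 0, -5.65, 4.33, 0, 0])

```text
t: 2.1
position: [457.3, -195.4, 262.3]
ee_rot: [-179.9, -0.1, 69.6]
ft_force: [-0.3, 0.2, 0.5]
grip_width: 0.999
```

```bash
python3 - <<'E'
from h import *
s=snap('wrist','w1')
q=robot.sense();print(q['position'],q['ee_rot'],q['ft_force'])
P=cloud(s);img=s['pixels'].astype(int)
m=(img[...,0]>120)&(img[...,2]<90)&(img[...,0]>img[...,1]+40)&(P[...,2]>172)&(P[...,2]<190)
nl,l,st,ce=cv2.connectedComponentsWithStats(m.astype(np.uint8))
for i in range(1,nl):
    if st[i,4]>30: print(ce[i],st[i],P[l==i].mean(0),cv2.minAreaRect(P[l==i][:,:2].astype(np.float32)))
go(457.3,-198,145,69.7)
E
```

```text
[ 456.98737483 -194.27252713  262.54927496] [-1.79900457e+02 -7.83171705e-02  6.96977235e+01] [-0.02505448  0.94846514  0.55068434]
[234.36213103  70.07775378] [ 211   44   48   53 1389] [ 352.40470645 -189.2748586   179.56151258] ((352.35028076171875, -189.4429168701172), (29.412384033203125, 21.44327163696289), 12.084615707397461)
[274.81968721 212.2824287 ] [ 255  198   40   29 1087] [ 456.1190315  -198.39790876  179.3697395 ] ((456.430419921875, -198.67237854003906), (29.377092361450195, 21.868328094482422), 70.9871597290039)
[259.66666667 349.96103896] [244 347  36   9 231] [ 561.02519836 -250.8419875   179.39131788] ((560.9127807617188, -249.08758544921875), (28.71150779724121, 8.368350982666016), 78.8690414428711)
t 2.15 units [-0.135  0.063  4.702] turn -0.0
```

View pics/w1.png

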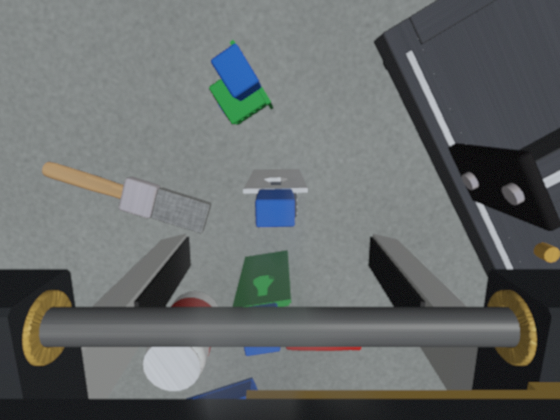

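The wrist view shows our blue block with the silver plate at (275,212), between the jaws' lines. The green ones are at (238,85) and (262,300). Now I descend.

Request:
send_rows(steps=[-0.12, 0.02, 0.8, 0, -0.12, 0.02, 1.6, 0, -0.12, 0.02, 2.4, 0, -0.12, 0.02, 3.2, 0, -0.12, 0.02, 3.9, 0, -0.12, 0.02, 4.4, 0, -0.12, 0.02, 4.7, 0, -0.12, 0.02, 4.7, 0])

```text
t: 2.82
position: [455.6, -195.9, 144.3]
ee_rot: [-179.8, -0.1, 69.8]
ft_force: [-0.2, -0.0, 0.0]
grip_width: 1.001
```

Request:
send_rows(steps=[0, 0, 0, 0, 0, 0, 0, 0, 0, 0, 0, 0, 0, 0, 0, 0, 0, 0, 0, 0, 0, 0, 0, 0, 0, 0, 0, 0, 0, 0, 0, 0], grip=0.2, grip_force=20)

```text
t: 3.48
position: [456.9, -198.3, 145.5]
ee_rot: [180.0, -0.0, 69.7]
ft_force: [0.2, -0.5, -0.2]
grip_width: 0.468
```

Request:
send_rows(steps=[0, 0, 0, 0, 0, 0, 0, 0, 0, 0, 0, 0, 0, 0, 0, 0, 0, 0, 0, 0, 0, 0, 0, 0, 0, 0, 0, 0, 0, 0, 0, 0])

```text
t: 4.15
position: [456.9, -198.2, 145.4]
ee_rot: [-180.0, -0.0, 69.7]
ft_force: [-0.2, 0.3, 0.4]
grip_width: 0.319
```

Request:
send_rows(steps=[0, 0, 0, 0, 0, 0, 0, 0, 0, 0, -0.1, 0, 0, 0, -0.4, 0, 0, 0, -0.8, 0, 0, 0, -1.2, 0, 0, 0, -1.6, 0, 0, 0, -2, 0], grip=0, grip_force=25)

```text
t: 4.82
position: [457.2, -198.4, 197.0]
ee_rot: [179.9, 0.0, 69.7]
ft_force: [0.0, -0.5, -3.3]
grip_width: 0.318
```

Request:
send_rows(steps=[0, 0, -0.6, 0, 0, 0, -1.2, 0, 0, 0, -1.6, 0, 0, 0, -1.8, 0, 0, 0, -1.8, 0, 0, 0, -1.8, 0, 0, 0, -1.8, 0, 0, 0, -1.8, 0])

```text
t: 5.48
position: [456.4, -197.9, 239.5]
ee_rot: [-179.9, -0.0, 69.7]
ft_force: [0.5, 0.3, -3.2]
grip_width: 0.314
```

```bash
python3 - <<'E'
from h import *
q=robot.sense();print(q)
th=np.radians(9.8);n=np.array([np.cos(th),np.sin(th)]);ty=np.array([-n[1],n[0]])
for off in (90,40):   # plate back distance from face; grip 11 in front
    X=n*(545.9+off+11)+ty*104.7; print(off,X); go(*X,240,99.8)
E
```

```text
{'t': 5.4833, 'joints': array([-3.14674396e+01,  8.07074474e+00,  9.16146644e+01,  5.02357461e-03,
        8.04253715e+01, -1.01185277e+02]), 'joint_velocities': array([-0.06054644,  0.09192599, -0.09140485, -0.04850896,  0.01028155,
       -0.05929414]), 'tau': array([ 9.31111746e-03, -3.43389273e+01, -2.53631437e+01, -2.34455068e-02,
        4.43516253e-02, -2.24892478e-04]), 'position': array([ 456.39245419, -197.9155359 ,  239.54459917]), 'ee_rot': array([-1.79892284e+02, -2.63473878e-02,  6.97169721e+01]), 'ft_force': array([ 0.48790036,  0.3132202 , -3.23638211]), 'wrist_torque': array([ 0.01492975,  0.00573256, -0.03565953]), 'grip_width': 0.31447953141492957}
90 [619.63943497 213.28073198]
t 5.48 units [17.692  0.423 -0.018] turn -5.014
40 [570.36904004 204.77025702]
t 5.48 units [16.689 -1.307 -0.018] turn -5.014
```

Request:
send_rows(steps=[0, 0, -0.4, 0, 0, 0, -1, 0, 0.1, 0, -1.8, 0, 0.4, 0, -2.6, 0, 0.9, 0, -3.3, 0, 1.6, 0.05, -3.8, 0, 2.4, 0.05, -4, 0, 3.4, 0.1, -4, 0])

```text
t: 6.15
position: [489.4, -119.7, 342.7]
ee_rot: [179.8, 0.0, 69.6]
ft_force: [1.4, 0.0, -2.8]
grip_width: 0.32
```

Request:
send_rows(steps=[1.1, 0, 0, -0.5, 2.2, 0, 0, -1, 3.3, 0.1, 0, -1.5, 4.4, 0.1, 0, -2, 5.5, 0.2, 0, -2.5, 6.6, 0.2, 0, -3, 7.7, 0.2, 0, -3.5, 8.8, 0.2, 0, -4])

```text
t: 6.82
position: [570.0, 86.6, 340.7]
ee_rot: [-180.0, -0.0, 93.9]
ft_force: [0.9, -0.5, -3.1]
grip_width: 0.314
```

```bash
python3 - <<'E'
from h import *
q=robot.sense();print(q['position'],q['ee_rot'],q['joints'],q['ft_force'])
go(619.6,213.3,340,99.8)
E
```

```text
[569.96907356  86.6098371  340.7497309 ] [-1.79990818e+02 -3.71488491e-03  9.38696027e+01] [ 1.72402013e+00  1.35325807e+01  7.07209266e+01  3.38559340e-03
  9.57558071e+01 -9.21452436e+01] [ 0.86343315 -0.48593182 -3.11398431]
t 6.82 units [4.922 2.323 0.03 ] turn -0.988
```

Request:
send_rows(steps=[1, 0.4, 0, -0.3, 2, 0.9, 0, -0.6, 3, 1.4, 0, -0.9, 4, 1.9, 0, -1, 4.6, 2.2, 0, -1, 4.9, 2.32, 0.3, -1, 4.92, 2.32, 0.8, -1, 4.92, 2.32, 1.4, -1])

```text
t: 7.48
position: [619.8, 212.0, 305.2]
ee_rot: [180.0, 0.0, 99.8]
ft_force: [-0.4, -0.6, -3.6]
grip_width: 0.319
```

Request:
send_rows(steps=[0, 0, 0.7, 0, 0, 0, 1.4, 0, 0, 0, 2, 0, 0, 0, 2.4, 0, 0, 0, 2.6, 0, 0, 0, 2.6, 0, 0, 0, 2.6, 0, 0, 0, 2.6, 0])

```text
t: 8.15
position: [620.2, 211.7, 241.6]
ee_rot: [179.9, -0.0, 99.7]
ft_force: [0.8, -0.6, -3.1]
grip_width: 0.321
```

```bash
python3 - <<'E'
from h import *
a=snap('scene','s1')
q=robot.sense();print(q['position'],q['ee_rot'],q['ft_force'])
cv2.imwrite('pics/c2.png',cv2.resize(a['pixels'][60:260,290:490],(600,600),interpolation=cv2.INTER_CUBIC))
s=snap('wrist','w2')
go(570.4,204.8,232,99.8)
E
```

```text
[620.22207683 211.78931078 241.74228858] [ 1.79868137e+02 -7.58908305e-03  9.97116996e+01] [ 0.4809198  -0.46009278 -2.43569429]
t 8.25 units [ 0.059 -2.01   0.388] turn -0.014
```

View pics/c2.png

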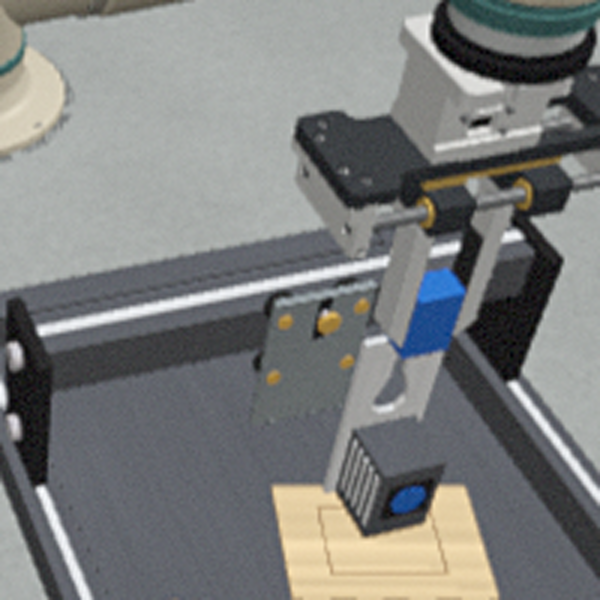

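View pics/w2.png

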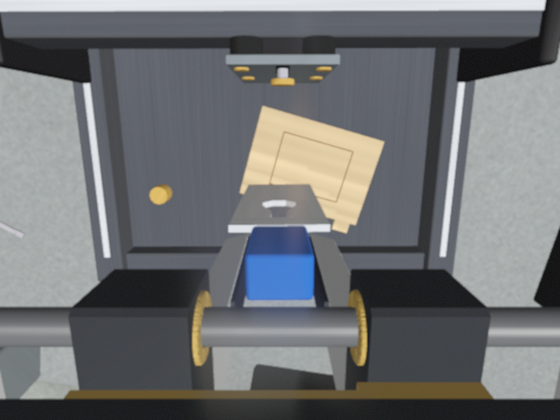

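The scene crop shows the head held upright in front of the carriage, with the stud head at crop (329,321), which is scene (399.7,167). The wrist view shows the brass stud at (283,82) and the carriage top spanning columns 227–339. The plate's top edge spans 231–329 and is parallel to the carriage. Next I measure the lateral offset.

```bash
python3 - <<'E'
from h import *
th=np.radians(9.8);n=np.array([np.cos(th),np.sin(th),0]);ty=np.array([-n[1],n[0],0])
w=load('w2');P=cloud(w)
def prt(nm,Q): print(nm,len(Q),'n %.1f ty %.1f..%.1f med %.1f z %.1f'%(np.median(Q@n),(Q@ty).min(),(Q@ty).max(),np.median(Q@ty),np.median(Q[:,2])))
def box(u0,u1,v0,v1,z0,z1):
    Q=P[v0:v1,u0:u1].reshape(-1,3); Q=Q[np.isfinite(Q[:,0])]; return Q[(Q[:,2]>z0)&(Q[:,2]<z1)]
prt('carr top',box(215,350,52,66,170,190))
prt('stud top',box(268,298,78,86,140,185))
prt('plate top',box(215,350,222,232,215,245))
prt('block',box(240,320,230,295,265,290))
for a in (box(215,350,52,66,170,190),box(215,350,222,232,215,245)):
    v=cv2.fitLine(a[:,:2].astype(np.float32),cv2.DIST_HUBER,0,.01,.01).ravel(); print('yaw normal',np.degrees(np.arctan2(v[1],v[0]))%180-90)
    l=(a@ty);print(np.percentile(l,[1,99]))
S=P[60:100,260:310]
a=load('s1');A=cloud(a)
H=A[160:175,393:407].reshape(-1,3);h=H@n-545.9;k=(h>7)&(h<16);prt('stud s1',H[k])
img=a['pixels'].astype(int);m=(img[...,0]>120)&(img[...,2]<90)&(img[...,0]>img[...,1]+40)&(A[...,2]>268)
prt('block s1',A[m]); prt('tcp',robot.sense()['position'][None])
# plate front lower (s1)
E
```

```text
carr top 1468 n 543.1 ty 69.6..141.4 med 105.4 z 179.3
stud top 182 n 555.3 ty 97.5..113.1 med 105.3 z 168.9
plate top 991 n 636.4 ty 75.3..131.1 med 102.4 z 230.0
block 3747 n 643.1 ty 85.3..121.1 med 103.4 z 275.6
yaw normal 9.736244
[ 70.37219779 140.14593646]
yaw normal 10.111359
[ 75.67762568 130.5896299 ]
stud s1 42 n 556.5 ty 96.9..112.2 med 103.9 z 163.5
block s1 164 n 652.6 ty 86.8..118.3 med 104.2 z 274.9
tcp 1 n 647.2 ty 103.2..103.2 med 103.2 z 241.7
```

Request:
send_rows(steps=[0.09, -0.4, 0.2, 0, 0.09, -0.9, 0.4, 0, 0.09, -1.4, 0.6, 0, 0.09, -1.9, 0.61, 0, 0.09, -2.3, 0.61, 0, 0.09, -2.6, 0.61, 0, 0.09, -2.6, 0.61, 0, 0.09, -2.6, 0.61, 0])

```text
t: 8.92
position: [555.7, 203.1, 226.1]
ee_rot: [179.9, -0.0, 99.7]
ft_force: [0.0, 0.1, -2.6]
grip_width: 0.319
```

```bash
cat >> h.py <<'E'
th=np.radians(9.8);n=np.array([np.cos(th),np.sin(th),0]);ty=np.array([-n[1],n[0],0])
def prt(nm,Q): print(nm,len(Q),'n %.1f ty %.1f..%.1f med %.1f z %.1f'%(np.median(Q@n),(Q@ty).min(),(Q@ty).max(),np.median(Q@ty),np.median(Q[:,2])))
def st():
    q=robot.sense();p=q['position'];f=q['ft_force'];print('t %.2f n %.1f ty %.1f z %.1f'%(q['t'],p@n,p@ty,p[2]),'f n %.1f ty %.1f z %.1f'%(f@n,f@ty,f[2]),q['ee_rot'].round(1))
E
python3 - <<'E'
from h import *
a=snap('scene','s2');w=snap('wrist','w3');st()
A=a['pixels'][90:240,330:480];
cv2.imwrite('pics/c3.png',np.hstack([cv2.resize(A,(400,400),interpolation=cv2.INTER_CUBIC),cv2.resize(w['pixels'][0:200,180:380],(400,400),interpolation=cv2.INTER_CUBIC)]))
E
```

```text
t 9.02 n 582.5 ty 105.5 z 225.6 f n -0.1 ty 0.7 z -2.2 [179.9  -0.   99.7]
```

View pics/c3.png

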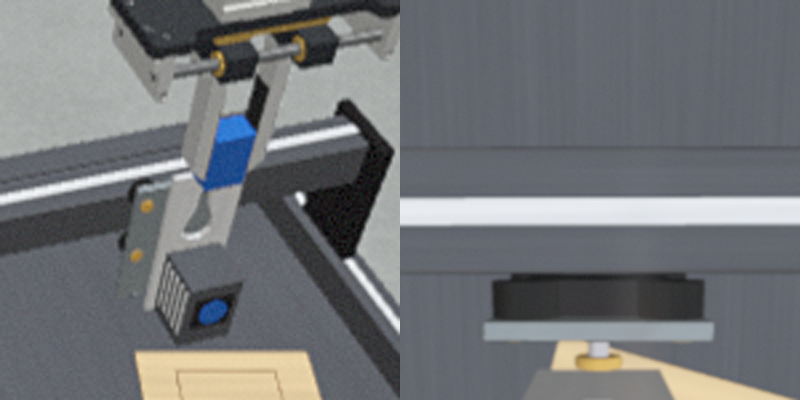

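The wrist crop shows the stud at column 600 and the carriage centre at 599, with the plate centred on it. In the scene crop the head is square to the carriage. I now feel forward slowly.

Request:
send_rows(steps=[0, -0.08, 0, 0, 0, -0.16, 0, 0, 0, -0.24, 0, 0, 0, -0.32, 0, 0, 0, -0.4, 0, 0, 0, -0.46, 0, 0, 0, -0.5, 0, 0, 0, -0.5, 0, 0])

```text
t: 9.68
position: [542.5, 200.8, 225.3]
ee_rot: [180.0, -0.0, 99.7]
ft_force: [-0.1, 0.4, -3.5]
grip_width: 0.318
```

Request:
send_rows(steps=[0, -0.03, 0, 0, 0, -0.06, 0, 0, 0, -0.09, 0, 0, 0, -0.12, 0, 0, 0, -0.15, 0, 0, 0, -0.18, 0, 0, 0, -0.2, 0, 0, 0, -0.2, 0, 0])

```text
t: 10.35
position: [537.7, 200.1, 225.2]
ee_rot: [-180.0, -0.0, 99.7]
ft_force: [0.4, 0.4, -3.6]
grip_width: 0.313
```

```bash
python3 -c "
from h import *
st()"
```

```text
t 10.35 n 563.9 ty 105.6 z 225.2 f n 0.5 ty 0.3 z -3.6 [-180.    -0.    99.7]
```

There is no contact force, and the plate is probably past the head's front already. I continue gently.

Request:
send_rows(steps=[0, -0.03, 0, 0, 0, -0.06, 0, 0, 0, -0.09, 0, 0, 0, -0.12, 0, 0, 0, -0.15, 0, 0, 0, -0.16, 0, 0, 0, -0.16, 0, 0, 0, -0.16, 0, 0])

```text
t: 11.02
position: [533.9, 199.4, 225.3]
ee_rot: [180.0, -0.0, 99.7]
ft_force: [0.8, 0.3, -3.2]
grip_width: 0.317
```

```bash
python3 -c "
from h import *
st()"
```

```text
t 11.02 n 560.1 ty 105.6 z 225.3 f n 0.9 ty 0.1 z -3.2 [180.   -0.   99.7]
```

Request:
send_rows(steps=[0, -0.02, 0, 0, 0, -0.04, 0, 0, 0, -0.06, 0, 0, 0, -0.08, 0, 0, 0, -0.1, 0, 0, 0, -0.1, 0, 0, 0, -0.1, 0, 0, 0, -0.1, 0, 0])

```text
t: 11.68
position: [531.5, 198.9, 225.2]
ee_rot: [180.0, -0.0, 99.7]
ft_force: [0.9, 0.7, -2.4]
grip_width: 0.32
```

```bash
python3 -c "
from h import *
st()"
```

```text
t 11.68 n 557.6 ty 105.6 z 225.2 f n 1.0 ty 0.5 z -2.4 [180.   -0.   99.7]
```

Request:
send_rows(steps=[0, -0.02, 0, 0, 0, -0.04, 0, 0, 0, -0.06, 0, 0, 0, -0.06, 0, 0, 0, -0.06, 0, 0, 0, -0.06, 0, 0, 0, -0.06, 0, 0, 0, -0.06, 0, 0])

```text
t: 12.35
position: [530.6, 198.8, 225.3]
ee_rot: [179.9, -0.0, 99.7]
ft_force: [2.9, 0.7, -4.3]
grip_width: 0.321
```

```bash
python3 -c "
from h import *
st()"
```

```text
t 12.35 n 556.7 ty 105.6 z 225.3 f n 3.0 ty 0.2 z -4.3 [179.9  -0.   99.7]
```

Contact at n = 556.7 with 3 N matches the face, so the stud's head is through the hole. I ease off slightly and slide down.

Request:
send_rows(steps=[0, 0.02, 0, 0, 0, 0.02, 0.1, 0, 0, 0.02, 0.2, 0, 0, 0.02, 0.3, 0, 0, 0.02, 0.4, 0, 0, 0.02, 0.5, 0, 0, 0.02, 0.6, 0, 0, 0.02, 0.6, 0])

```text
t: 13.02
position: [530.7, 198.8, 209.7]
ee_rot: [180.0, -0.0, 99.7]
ft_force: [3.4, 1.3, -4.7]
grip_width: 0.32
```

```bash
python3 -c "
from h import *
st()"
```

```text
t 13.02 n 556.8 ty 105.6 z 209.7 f n 3.6 ty 0.7 z -4.7 [180.   -0.   99.7]
```

Request:
send_rows(steps=[0, 0.01, 0.04, 0, 0, 0.01, 0.08, 0, 0, 0.01, 0.12, 0, 0, 0.01, 0.16, 0, 0, 0.01, 0.2, 0, 0, 0.01, 0.24, 0, 0, 0.01, 0.28, 0, 0, 0.01, 0.28, 0])

```text
t: 13.68
position: [530.8, 198.8, 203.0]
ee_rot: [180.0, -0.0, 99.7]
ft_force: [2.6, -0.1, -3.5]
grip_width: 0.315
```

```bash
python3 -c "
from h import *
st()"
```

```text
t 13.68 n 556.9 ty 105.6 z 203.0 f n 2.6 ty -0.6 z -3.5 [180.   -0.   99.7]
```

Request:
send_rows(steps=[0, 0, 0.03, 0, 0, 0, 0.06, 0, 0, 0, 0.09, 0, 0, 0, 0.12, 0, 0, 0, 0.15, 0, 0, 0, 0.16, 0, 0, 0, 0.16, 0, 0, 0, 0.16, 0])

```text
t: 14.35
position: [530.8, 198.8, 199.2]
ee_rot: [180.0, -0.0, 99.7]
ft_force: [3.4, 0.7, -1.1]
grip_width: 0.318
```

Request:
send_rows(steps=[0, 0, 0.02, 0, 0, 0, 0.04, 0, 0, 0, 0.06, 0, 0, 0, 0.08, 0, 0, 0, 0.08, 0, 0, 0, 0.08, 0, 0, 0, 0.08, 0, 0, 0, 0.08, 0])

```text
t: 15.02
position: [530.8, 198.8, 197.2]
ee_rot: [180.0, -0.0, 99.7]
ft_force: [2.8, 0.7, -1.8]
grip_width: 0.317
```

```bash
python3 -c "
from h import *
st()"
```

```text
t 15.02 n 556.9 ty 105.6 z 197.2 f n 2.8 ty 0.2 z -1.8 [180.   -0.   99.7]
```

Request:
send_rows(steps=[0, 0, 0.01, 0, 0, 0, 0.02, 0, 0, 0, 0.03, 0, 0, 0, 0.04, 0, 0, 0, 0.04, 0, 0, 0, 0.04, 0, 0, 0, 0.04, 0, 0, 0, 0.04, 0])

```text
t: 15.68
position: [530.8, 198.8, 196.2]
ee_rot: [180.0, -0.0, 99.7]
ft_force: [3.2, 0.3, 0.3]
grip_width: 0.32
```

Request:
send_rows(steps=[0, 0, 0.01, 0, 0, 0, 0.02, 0, 0, 0, 0.03, 0, 0, 0, 0.04, 0, 0, 0, 0.04, 0, 0, 0, 0.04, 0, 0, 0, 0.04, 0, 0, 0, 0.04, 0])

```text
t: 16.35
position: [530.8, 198.8, 195.2]
ee_rot: [180.0, -0.0, 99.7]
ft_force: [4.4, 0.3, -0.9]
grip_width: 0.318
```

Request:
send_rows(steps=[0, 0, 0.01, 0, 0, 0, 0.02, 0, 0, 0, 0.03, 0, 0, 0, 0.04, 0, 0, 0, 0.04, 0, 0, 0, 0.04, 0, 0, 0, 0.04, 0, 0, 0, 0.04, 0])

```text
t: 17.02
position: [530.9, 198.8, 194.6]
ee_rot: [180.0, -0.0, 99.7]
ft_force: [3.2, 1.5, 3.3]
grip_width: 0.319
```

Request:
send_rows(steps=[0, 0, 0.01, 0, 0, 0, 0.02, 0, 0, 0, 0.03, 0, 0, 0, 0.03, 0, 0, 0, 0.03, 0, 0, 0, 0.03, 0, 0, 0, 0.03, 0, 0, 0, 0.03, 0])

```text
t: 17.68
position: [530.8, 198.9, 194.4]
ee_rot: [179.9, -0.0, 99.7]
ft_force: [2.8, -0.0, 7.0]
grip_width: 0.318
```

It stopped at TCP z = 194.4 with the vertical force reversed to +7 N, after 30.9 mm of travel, so it is seated on the stud. I ease the press slightly, then open.

Request:
send_rows(steps=[0, 0.01, -0.01, 0, 0, 0.02, -0.02, 0, 0, 0.02, -0.02, 0, 0, 0.02, -0.02, 0, 0, 0.02, -0.02, 0, 0, 0.02, -0.02, 0, 0, 0.02, -0.02, 0, 0, 0.02, -0.02, 0])

```text
t: 18.35
position: [530.9, 198.9, 194.4]
ee_rot: [-180.0, -0.0, 99.7]
ft_force: [2.6, 0.6, 6.7]
grip_width: 0.314
```

Request:
send_rows(steps=[0, 0, 0, 0, 0, 0, 0, 0, 0, 0, 0, 0, 0, 0, 0, 0, 0, 0, 0, 0, 0, 0, 0, 0, 0, 0, 0, 0, 0, 0, 0, 0], grip=0.7)

```text
t: 19.02
position: [531.1, 198.9, 193.9]
ee_rot: [-180.0, -0.0, 99.7]
ft_force: [0.0, 0.5, -0.4]
grip_width: 0.7
```

Request:
send_rows(steps=[0, 0, 0, 0, 0, 0, 0, 0, 0, 0, 0, 0, 0, 0, 0, 0, 0, 0, 0, 0, 0, 0, 0, 0, 0, 0, 0, 0, 0, 0, 0, 0])

```text
t: 19.68
position: [531.2, 198.9, 194.0]
ee_rot: [180.0, -0.0, 99.7]
ft_force: [0.8, 0.1, -0.1]
grip_width: 0.7
```

Released. I go straight up and then look.

Request:
send_rows(steps=[0, 0, -0.3, 0, 0, 0, -0.8, 0, 0, 0, -1.4, 0, 0, 0, -2.2, 0, 0, 0, -3, 0, 0, 0, -3.6, 0, 0, 0, -4, 0, 0, 0, -4, 0])

```text
t: 20.35
position: [532.4, 199.2, 296.8]
ee_rot: [179.7, -0.0, 99.7]
ft_force: [-0.3, -0.3, 0.1]
grip_width: 0.694
```

```bash
python3 - <<'E'
from h import *
a=snap('scene','s3');w=snap('wrist','w4');st()
cv2.imwrite('pics/c4.png',np.hstack([cv2.resize(a['pixels'][90:240,330:480],(400,400),interpolation=cv2.INTER_CUBIC),cv2.resize(w['pixels'][:400,80:480],(400,400))]))
A=cloud(a);img=a['pixels'].astype(int);m=(img[...,0]>120)&(img[...,2]<90)&(img[...,0]>img[...,1]+40)&(A[...,2]>180)&(A[...,2]<260)
prt('block',A[m]); print(A[m][:,2].max())
E
```

```text
t 20.45 n 557.2 ty 105.6 z 293.9 f n -0.5 ty -0.4 z -0.5 [180.   -0.   99.7]
block 428 n 566.4 ty -353.0..119.1 med 100.1 z 214.4
230.50695512961406
```

View pics/c4.png

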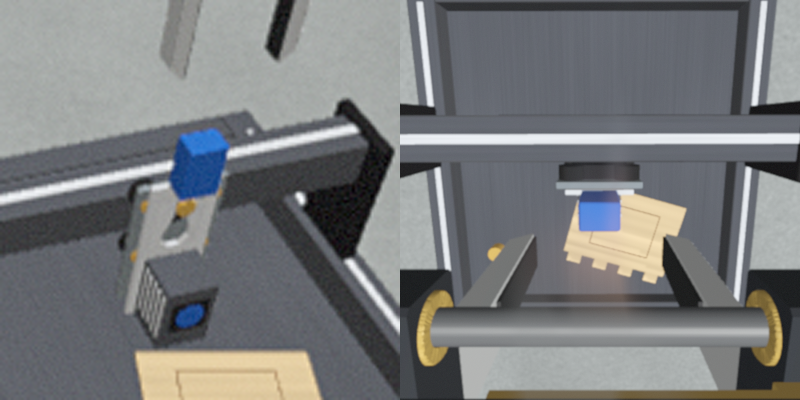

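The scene crop shows the head hanging, with the brass stud head (185,207) in front of the slot and the plate square to the carriage. The wrist view shows the block at (600,211), square under the beam, with the gripper clear of it. I let it settle, then hand in.

Request:
send_rows(steps=[0, 0, 0, 0, 0, 0, 0, 0, 0, 0, 0, 0, 0, 0, 0, 0, 0, 0, 0, 0, 0, 0, 0, 0, 0, 0, 0, 0, 0, 0, 0, 0])

```text
t: 21.12
position: [531.2, 198.9, 294.0]
ee_rot: [180.0, -0.0, 99.7]
ft_force: [0.3, 0.5, 0.4]
grip_width: 0.702
```

```bash
python3 -c "
from h import *
st();print(robot.sign_off())"
```

```text
t 21.12 n 557.3 ty 105.6 z 294.0 f n 0.4 ty 0.4 z 0.4 [180.   -0.   99.7]
the job is handed in; nothing more can be done
None
```

The laser head now hangs locked on the stud, and I handed the job in at about 21 s.

- **Fitting:** I gripped the silver head by its blue block and slipped its hole over the stud until it touched the carriage face at about 3 N. I then slid it down 30.9 mm until the stud stopped it, with the vertical force reversing to about +7 N while still gripped. Only then did I let go and withdraw upwards.
- **Last checks:** In the final pictures it hangs square and upright, with the stud's head in front of the slot. The hole centre works out about 29 mm below the carriage's origin. The block top measured 230.5 mm high; about 229 mm was expected. The force on the tool was about zero after release.
- **Not verified:** I did not measure the other objects again, though nothing in the last views looked disturbed. One block reading from the last picture took in pixels from another blue object, so I used only its height.

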